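# Coffee things back on their matching cork pads

## Task

Put the small enamel mug, the aluminium canister, the square tea tin and the wooden spoon tray back on the glass shelf's cork pads, each upright in the middle of the pad cut to its shape and size (mug on the larger round one, canister on the smaller round one), with the tin and the tray turned square with their pads. Set them down without dropping or toppling any, and leave the sugar tin and the scoop where they are.

Things in the scene. Friction and masses are not known exactly. Their poses are not given: they have to be found in the camera images.
- mug: The single small white enamel mug with a dark rim, upright and open: 64 mm in diameter, 66 mm high, wall 3 mm; its loop handle sticks out to 55 mm from the axis on the +y side. Origin: centre of its underside; z up. (The larger stacked pair of mugs at the far edge is not meant.) It starts somewhere on the glass.
- canister: Closed round aluminium canister with a lid: 44 mm in diameter, 72 mm high, upright. Origin: centre of its underside; z up. It starts somewhere on the glass.
- tea_tin: Closed square steel tea tin, darker body and bright lid: 52 x 52 mm, 69 mm high, upright. Origin: centre of its underside; x and y along its sides, z up. It starts somewhere on the glass.
- spoon_tray: Small open, empty oblong wooden spoon tray: 110 mm long (x) by 40 mm wide (y), 36 mm high, walls and floor 5 mm. Origin: centre of its underside; z up. It starts somewhere on the glass.
- mug_pad: The larger round cork pad, 88 mm in diameter, 5 mm thick, fixed on the glass. Origin: centre of its underside (5 mm below its top).
- canister_pad: The smaller round cork pad, 66 mm in diameter, 5 mm thick, fixed. Origin: centre of its underside. All things and pads stand on a level clear glass shelf whose top is 30 mm above the work surface (z = 0.030); mostly 30 mm or more of room lies round each. Nothing among them is taller than 72 mm above the glass, and the taller equipment stands beyond 0.77 m from the base axis.
- tin_pad: Square cork pad, 76 x 76 mm, 5 mm thick, fixed. Origin: centre of its underside; x and y along its sides.
- tray_pad: Oblong cork pad, 134 mm (x) by 64 mm (y), 5 mm thick, fixed. Origin: centre of its underside.
- sugar_tin: Low closed aluminium sugar tin with a wooden knob, 36 mm in diameter, 36 mm high, on the robot's side of the shelf; to be left alone. Origin: centre of its underside.
- scoop: Small steel scoop, a 36 mm cup 22 mm high with a flat handle reaching 67 mm to its -x, on the robot's side of the shelf; to be left alone. Origin: centre of the cup's underside.
Mind the look-alikes: they are no part of the job. Leave any red look-alike of the spoon_tray alone. What is shaped like the tea_tin but blue is not meant.

How it is judged:
By the outcome, as a careful person would: the job done as asked, in the order asked, and still so for the second after the job is handed in, with the robot touching nothing.
It also fails if it takes over 112 s, if anything falls off the work surface, if the arm or the gripper's body presses on something with over 40 N, if the wrist force passes 120 N, or if a joint passes its speed limit or range.

## Robot

A 6-joint arm with a two-finger parallel gripper is mounted at the origin on the work surface. World frame = base frame: x ahead of the robot, y to its left, z up, the work surface at z = 0. Lengths are in m, angles in rad, forces in N, time in s.
With the tool pointing down it reaches from about 0.35 to 0.975 m from the base axis. Payload 4.9 kg.
Tool frame: the origin (TCP) lies at the very end of the fingers, on their centre line; the grasp point (between the pads) lies 19 mm behind it (ctrl.grasp_offset is the distance from the TCP to the grasp point, in m); z points along the fingers, y is the line along which they close (so a half turn about z gives the same grasp; the last joint's range is limited). The gripper opens to 85 mm and grips with 20 to 120 N. Pads are 22 mm wide; open, the fingers measure 114 mm over their backs; the gripper's body (76 mm by 85 mm) begins 54 mm behind the grasp point. The pads swing forward as they close: fully open they stand 13 mm farther back than shut.
Start: joints at [-1.31, 0.053, 1.613, -0, 1.476, -0.119], TCP at [0.232, -0.58, 0.231] pointing down, gripper open.
Joint ranges: [-3.01, 3.01], [-1.01, 2.22], [0.06, 2.58], [-1.02, 4.17], [0.09, 2.62], [-3.14, 3.14]. Speed limits (rad/s): [2.57, 2.57, 3.14, 3.14, 3.14, 3.14].

## Interface

Orientations are given as a rotation vector (axis times angle).
In Python, from station import ctrl, optics gives the robot as it stands.
- The arm moves only by the shell command python3 -m handwheel 'ROWS' [OPENING] [FORCE]. ROWS is JSON, a list of rows, each an object of numbers: "tx", "ty", "tz": the shift along the tool's x, y, z in mm; "roll": the turn about the tool's z in rad. A call has 1 to 12 rows; each row shifts and turns the commanded pose from where the row before left it, along the tool's axes as they then stand; what a row does not reach is not made up. A row lasts 1/12 s, in which the tool goes at most 41.7 mm and 7.16 degrees, less where a joint would pass 70% of its speed; a pose out of reach is approached as far as the arm can. A call with a gripper value outside its range is refused whole. OPENING is the finger opening in mm, from 0 to 85.4, set as the call begins (- or left out, the last holds). The fingers move at their own pace and stop on an object; FORCE is the grip in N (left out, the last holds). Time passes only in rows, so rows that do not move let the fingers close. It gives the time, the measured TCP pose, the force, the opening and the grip force at its end, in the units of the state.
- ctrl.get_obs(): the state, without advancing time (a new reading comes with each control period).
- optics.get_image(name): name is "scene" or "side" or "wrist"; returns (picture, depth): 480x640x3 uint8, red, green, blue; 480x640 float32, m along the optical axis (not along the pixel's ray), 0 where there is no reading.
- optics.camera_params(name): a dict with "mtx" (3x3 intrinsics, pixels), "extrinsics" (4x4, takes a point from camera to world coordinates); the wrist camera has in their place "tool_from_camera" (4x4, takes a point from camera to tool coordinates, whose origin is the TCP and whose axes are the flange's). Camera axes: x right, y down, z forward; pixel columns grow to the right and rows downward; lengths in m; the calibration is good to about 2 mm. A picture is of the moment at which its call begins: read the wrist's pose just before it. camera_params takes no time and is no camera call.
- ctrl.finish_job(): hands the job in; it is judged then, once.
The state is a dict: "t": time; "q": joint angles; "dq": joint speeds; "effort": joint torques, N m; "tool_pos": TCP position; "tool_rot": TCP orientation; "contact_force": force on the tool from outside, world axes, zero at the start; "wrist_torque": the same for the moment, N m; "opening": finger opening in m; "grip_force": force on a finger pad.
Only numpy, scipy, OpenCV 4.12 (cv2) and the standard library are available. Lean on these libraries where they do the work, as an engineer would, in place of code of your own. Each camera call takes 0.05 s, during which the arm holds its last target. There are 200 camera calls.

## Working session

There is one attempt and no reset: what is moved stays moved. The work goes in short steps, Python scripts to look and compute and a shell command to move; the robot and the scene stay as the last step left them, time stands still between calls to the robot, and variables do not carry over. Pictures are saved under pics/ and viewed, at most 14 in all, crops included, and the job is handed in when it is done.

```bash
ls; mkdir -p pics; python3 - <<'E'
from station import ctrl, optics
import cv2,numpy as np
o=ctrl.get_obs();print({k:np.round(v,3) for k,v in o.items()},ctrl.grasp_offset)
for n in ['scene','side','wrist']:
    p,d=optics.get_image(n);cv2.imwrite(f'pics/{n}0.png',p[:,:,::-1]);np.savez(f'pics/{n}0.npz',p=p,d=d)
    print(n,{k:np.round(v,4).tolist() for k,v in optics.camera_params(n).items()})
E
```

```text
pics
{'t': np.float64(0.0), 'q': array([-1.31 ,  0.053,  1.614,  0.   ,  1.476, -0.119]), 'dq': array([0.001, 0.   , 0.   , 0.   , 0.   , 0.   ]), 'effort': array([ 1.0000e-03, -3.9367e+01, -3.7018e+01, -0.0000e+00,  7.0000e-03,
       -0.0000e+00]), 'tool_pos': array([ 0.232, -0.58 ,  0.23 ]), 'tool_rot': array([-3.083, -0.593,  0.   ]), 'contact_force': array([0.03 , 0.107, 0.42 ]), 'wrist_torque': array([ 0.016, -0.022, -0.072]), 'grip_force': np.float64(0.0), 'opening': np.float64(0.086)} 0.0187
scene {'mtx': [[614.6003, 0.0, 307.9729], [0.0, 614.6003, 244.5239], [0.0, 0.0, 1.0]], 'extrinsics': [[-0.6483, 0.4761, -0.5942, 1.1994], [0.7613, 0.3926, -0.516, 0.66], [-0.0124, -0.7869, -0.617, 0.8741], [0.0, 0.0, 0.0, 1.0]]}
side {'mtx': [[556.8006, 0.0, 312.3668], [0.0, 556.8006, 244.4997], [0.0, 0.0, 1.0]], 'extrinsics': [[-0.8535, -0.3514, 0.3849, -0.0504], [-0.5211, 0.5774, -0.6285, 0.7864], [-0.0014, -0.737, -0.6759, 0.8997], [0.0, 0.0, 0.0, 1.0]]}
wrist {'mtx': [[344.2152, 0.0, 321.565], [0.0, 344.2152, 240.1965], [0.0, 0.0, 1.0]], 'tool_from_camera': [[-0.001, -0.9471, -0.3209, 0.084], [1.0, -0.0011, -0.0001, 0.0006], [-0.0003, -0.3209, 0.9471, -0.1417], [0.0, 0.0, 0.0, 1.0]]}
```

View pics/scene0.png

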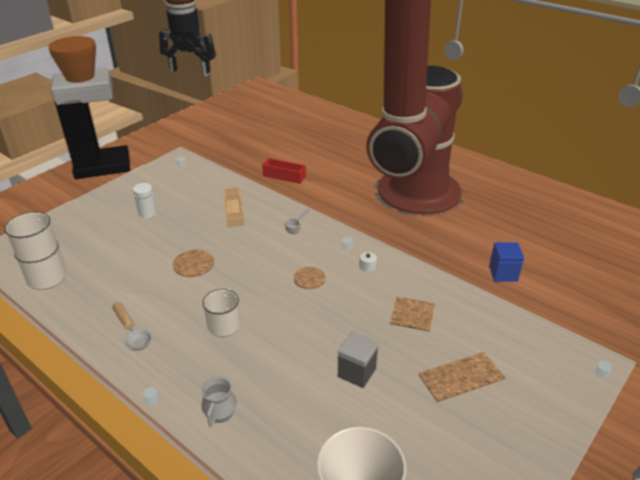

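View pics/side0.png

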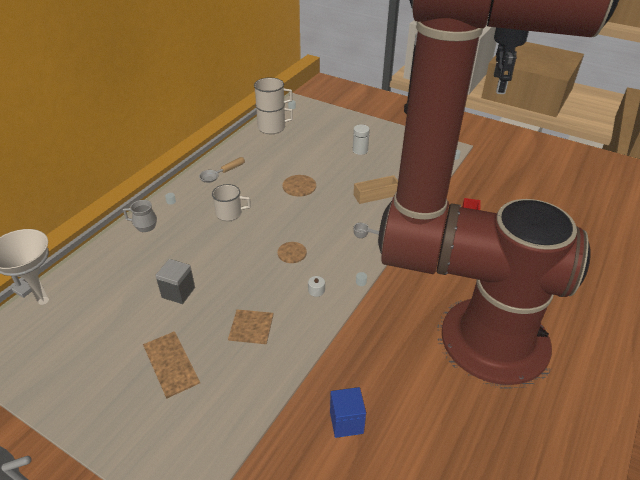

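Scene picture candidates:
- **Mug:** single mug (222,312). Not the stacked pair (35,250) or the grey jug (218,400).
- **Canister:** (145,200). Not the sugar tin (368,261).
- **Tin:** dark (357,360). Not the blue one (507,262).
- **Tray:** wooden (234,206). Not the red one (284,171).
- **Pads:** mug (193,263), canister (310,277), tin (413,313), tray (462,376).

The side view shows the same items: mug (228,203), canister (361,140), tin (176,281), tray (376,190).

```bash
cat > h.py <<'E'
from station import ctrl, optics
import cv2,numpy as np
from scipy.spatial.transform import Rotation as R
def pose(n,o=None):
    c=optics.camera_params(n)
    if n!='wrist': return c['mtx'],c['extrinsics']
    T=np.eye(4);T[:3,3]=o['tool_pos'];T[:3,:3]=R.from_rotvec(o['tool_rot']).as_matrix()
    return c['mtx'],T@c['tool_from_camera']
def cloud(d,K,E):
    v,u=np.mgrid[:480,:640];P=np.stack([(u-K[0,2])/K[0,0]*d,(v-K[1,2])/K[1,1]*d,d],-1)@E[:3,:3].T+E[:3,3]
    P[d==0]=np.nan;return P
def plane(uv,z,K,E):
    uv=np.atleast_2d(uv).astype(float);r=np.c_[(uv-K[:2,2])/K[0,0],np.ones(len(uv))]@E[:3,:3].T
    return E[:3,3]+r*((z-E[2,3])/r[:,2])[:,None]
def rect(xy):
    (c,s,a)=cv2.minAreaRect((xy[:,:2]*1000).astype(np.float32));return np.round(c,1),np.round(s,1),round(a,1)
E
python3 - <<'E'
from h import *
seeds={'scene':dict(mugpad=(193,263),canpad=(310,277),tinpad=(413,313),traypad=(462,376)),'side':dict(mugpad=(299,185),canpad=(292,252),tinpad=(251,326),traypad=(171,364))}
obj={'scene':dict(mug=(222,312),can=(145,200),tin=(357,360),tray=(234,206),sugar=(368,261),scoop=(297,222)),'side':dict(mug=(228,203),can=(361,140),tin=(176,281),tray=(376,190),sugar=(316,286),scoop=(361,231))}
zt=dict(mug=.096,can=.102,tin=.099,tray=.066,sugar=.066,scoop=.052)
for n in seeds:
    f=np.load(f'pics/{n}0.npz');p,d=f['p'],f['d'];K,E=pose(n);P=cloud(d,K,E)
    hsv=cv2.cvtColor(p,cv2.COLOR_RGB2HSV)
    m=((hsv[...,1]>85)&(hsv[...,0]<25)).astype(np.uint8);m=cv2.morphologyEx(m,cv2.MORPH_CLOSE,np.ones((3,3)))
    _,L=cv2.connectedComponents(m)
    for k,(u,v) in seeds[n].items():
        w=L[v-4:v+5,u-4:u+5];l=np.bincount(w[w>0]).argmax()
        vu=np.argwhere(L==l);X=plane(vu[:,::-1],.035,K,E)
        print(n,k,len(vu),rect(X),'z',np.nanmedian(P[L==l][:,2]).round(4))
    for k,(u,v) in obj[n].items():
        s=35;Q=P[v-s:v+s,u-s:u+s].reshape(-1,3);c0=np.nanmedian(Q,0)
        Q=Q[abs(Q[:,2]-zt[k])<.006]
        if len(Q)>5: print(n,k,len(Q),rect(Q),'z',np.median(Q[:,2]).round(4),'maxz',np.nanmax(P[v-s:v+s,u-s:u+s,2]).round(3))
E
```

```text
scene mugpad 868 (array([ 595.9, -190.9]), array([86.9, 86.5]), 39.5) z 0.0335
scene canpad 542 (array([473.8,  31.2]), array([66. , 62.5]), 39.6) z 0.0337
scene tinpad 1105 (array([425.9, 252.2]), array([78.6, 74.9]), 24.3) z 0.034
scene traypad 2325 (array([502.1, 401.9]), array([ 66. , 134.9]), 61.4) z 0.0341
scene mug 279 (array([681.8,  -7.4]), array([67.8, 64.5]), 44.4) z 0.0946 maxz 0.099
scene can 172 (array([ 538. , -424.1]), array([42.1, 43.7]), 88.6) z 0.0999 maxz 0.106
scene tin 758 (array([610.7, 255.6]), array([55.4, 52.5]), 10.0) z 0.0979 maxz 0.102
scene tray 198 (array([ 405.7, -264.4]), array([118.5,  39.9]), 50.4) z 0.064 maxz 0.07
scene sugar 14 (array([365.4, 100.1]), array([8. , 6.3]), 36.5) z 0.0623 maxz 0.066
scene scoop 130 (array([ 346. , -117.5]), array([84.5, 37.2]), 19.5) z 0.0494 maxz 0.054
side mugpad 574 (array([ 592.6, -195. ]), array([85.8, 87.1]), 31.3) z 0.0348
side canpad 485 (array([469.6,  27.8]), array([64.7, 66.4]), 67.3) z 0.0345
side tinpad 1208 (array([422. , 249.7]), array([76.4, 79.6]), 24.3) z 0.0344
side traypad 2102 (array([499.1, 398.9]), array([ 63.9, 137.3]), 61.4) z 0.0342
side mug 183 (array([678.4, -10.9]), array([65.9, 68.5]), 84.7) z 0.095 maxz 0.101
side can 127 (array([ 534.1, -427.4]), array([41.5, 48.9]), 27.2) z 0.102 maxz 0.106
side tin 519 (array([608.7, 252.9]), array([54.4, 55.1]), 11.3) z 0.0981 maxz 0.103
side tray 285 (array([ 403.9, -267.5]), array([111.6,  47. ]), 50.2) z 0.0647 maxz 0.413
side sugar 24 (array([360.4,  99.1]), array([16.7, 29.2]), 66.4) z 0.0626 maxz 0.066
side scoop 138 (array([ 382.9, -163.3]), array([ 55.4, 149.1]), 29.4) z 0.0504 maxz 0.315
```

```bash
python3 - <<'E'
from h import *
p=np.load('pics/scene0.npz')['p'];q=np.load('pics/side0.npz')['p']
a=cv2.resize(p[160:400,100:400],(800,600))[:,:,::-1]
cv2.imwrite('pics/crop1.png',cv2.resize(p[160:385,110:410],(800,600),interpolation=cv2.INTER_CUBIC)[:,:,::-1])
E
```

```text
(no output)
```

View pics/crop1.png

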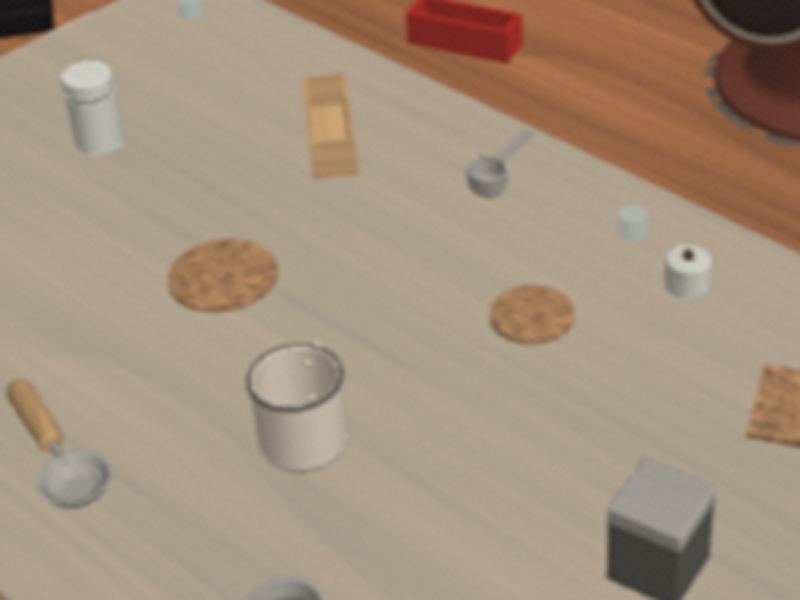

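The crop confirms the choices: the plain white mug at (297,405), the lidded canister at (93,108), the wooden tray at (330,125) and the dark tin at (660,530). The two cameras differ by a constant offset of about 3–4 mm, so I'll average them and check with the wrist camera.

```bash
cat >> h.py <<'E'
def go(x,y,z,close_deg=None,o=None):
    """print roll, then shifts (mm) in the tool frame after the roll; close_deg = world direction of tool y mod 180"""
    o=o or ctrl.get_obs();M=R.from_rotvec(o['tool_rot']).as_matrix()
    cur=np.degrees(np.arctan2(M[1,1],M[0,1]));roll=0
    if close_deg is not None:
        roll=-((close_deg-cur+90)%180-90)
    M2=M@R.from_rotvec([0,0,np.radians(roll)]).as_matrix()
    d=M2.T@(np.array([x,y,z])/1000-o['tool_pos'])*1000
    d0=M.T@(np.array([x,y,z])/1000-o['tool_pos'])*1000
    print('t',o['t'].round(2),'tcp',(o['tool_pos']*1000).round(1),'closedir',cur.round(1),'q1',o['q'][0].round(2),'q6',o['q'][5].round(2),'F',o['contact_force'].round(1),'open',o['opening'].round(4),'grip',o['grip_force'].round(1))
    print('  roll rad',np.radians(roll).round(3),'then shift',d.round(1),'| shift without/before roll',d0.round(1))
E
python3 - <<'E'
from h import *
for n,c,b in (('side',(678.4,-10.9),(228,203)),('scene',(681.8,-7.4),(222,312))):
    f=np.load(f'pics/{n}0.npz');K,E=pose(n);P=cloud(f['d'],K,E).reshape(-1,3)*1000
    r=np.hypot(P[:,0]-c[0],P[:,1]-c[1]);s=(r>38)&(r<58)&(P[:,2]>42)&(P[:,2]<100)
    a=np.degrees(np.arctan2(P[s,1]-c[1],P[s,0]-c[0]));print(n,s.sum(),np.sort(a).round(0)[::max(1,s.sum()//15)])
go(680,-9,200)
E
```

```text
side 55 [-158. -155. -155. -153. -152. -152. -151. -151. -150. -150. -150. -149.
 -148. -148. -147. -147. -146. -145. -143.]
scene 4 [-152. -150. -149. -147.]Traceback (most recent call last):
  File "<stdin>", line 6, in <module>
  File "h.py", line 26, in go
    print('t',o['t'].round(2),'tcp',(o['tool_pos']*1000).round(1),'closedir',cur.round(1),'q1',o['q'][0].round(2),'q6',o['q'][5].round(2),'F',o['contact_force'].round(1),'open',o['opening'].round(4),'grip',o['grip_force'].round(1))
              ^^^^^^^^^^^^
AttributeError: 'float' object has no attribute 'round'
```

```bash
sed -i "s/'t',o\['t'\].round(2)/'t',round(o['t'],2)/; s/o\['opening'\].round(4)/round(float(o['opening']),4)/; s/o\['grip_force'\].round(1)/round(float(o['grip_force']),1)/" h.py; python3 -c "
from h import *
go(680,-9,200,120)"
```

```text
t 0.15 tcp [ 231.6 -580.   230.3] closedir -68.2 q1 -1.31 q6 -0.12 F [0.1 0.2 0.1] open 0.0854 grip 0.0
  roll rad -0.144 then shift [ 673.8 -270.2   31. ] | shift without/before roll [ 628.2 -364.    31. ]
```

```bash
python3 -m handwheel '[{"roll":-0.072},{"roll":-0.072},{"tx":28,"ty":-11},{"tx":28,"ty":-11},{"tx":28,"ty":-11},{"tx":28,"ty":-11},{"tx":28,"ty":-11},{"tx":28,"ty":-11},{"tx":28,"ty":-11},{"tx":28,"ty":-11},{"tx":28,"ty":-11},{"tx":28,"ty":-11}]' 85 40 && python3 -m handwheel '[{"tx":33,"ty":-13,"tz":2},{"tx":33,"ty":-13,"tz":2},{"tx":33,"ty":-13,"tz":2},{"tx":33,"ty":-13,"tz":2},{"tx":33,"ty":-13,"tz":2},{"tx":33,"ty":-13,"tz":2},{"tx":33,"ty":-13,"tz":2},{"tx":33,"ty":-13,"tz":2},{"tx":33,"ty":-13,"tz":2},{"tx":33,"ty":-13,"tz":2},{"tx":30,"ty":-13},{"tx":20,"ty":-12}]'; python3 -c "
from h import *
go(680,-9,200,120)"
```

```text
t 0.15 tcp [ 231.6 -580.   230.3] closedir -68.2 q1 -1.31 q6 -0.12 F [0.1 0.2 0.1] open 0.0854 grip 0.0
  roll rad -0.144 then shift [ 673.8 -270.2   31. ] | shift without/before roll [ 628.2 -364.    31. ]$[0]: bad value
```

```bash
python3 -m handwheel '[{"tx":0,"ty":0,"tz":0,"roll":-0.072},{"tx":0,"ty":0,"tz":0,"roll":-0.072}]' 85 40; python3 -m handwheel '[{"tx":28,"ty":-11,"tz":2,"roll":0}]'
```

```text
t: 0.32
tool_pos: [0.2316, -0.5802, 0.2307]
tool_rot: [-3.032, -0.818, -0.0]
contact_force: [0.0, 1.4, -0.2]
opening: 0.0849
grip_force: 0.0
t: 0.4
tool_pos: [0.2482, -0.5592, 0.2292]
tool_rot: [3.034, 0.81, -0.003]
contact_force: [0.5, -0.5, 0.1]
opening: 0.0849
grip_force: 0.0
```

Every row needs all four keys.

```bash
python3 -m handwheel '[{"tx":27,"ty":-11,"tz":1,"roll":0},{"tx":27,"ty":-11,"tz":1,"roll":0},{"tx":27,"ty":-11,"tz":1,"roll":0},{"tx":27,"ty":-11,"tz":1,"roll":0},{"tx":27,"ty":-11,"tz":1,"roll":0},{"tx":27,"ty":-11,"tz":1,"roll":0},{"tx":27,"ty":-11,"tz":1,"roll":0},{"tx":27,"ty":-11,"tz":1,"roll":0},{"tx":27,"ty":-11,"tz":1,"roll":0},{"tx":27,"ty":-11,"tz":1,"roll":0},{"tx":27,"ty":-11,"tz":1,"roll":0},{"tx":27,"ty":-11,"tz":1,"roll":0}]' >/dev/null; python3 -m handwheel '[{"tx":27,"ty":-11,"tz":1,"roll":0},{"tx":27,"ty":-11,"tz":1,"roll":0},{"tx":27,"ty":-11,"tz":1,"roll":0},{"tx":27,"ty":-11,"tz":1,"roll":0},{"tx":27,"ty":-11,"tz":1,"roll":0},{"tx":27,"ty":-11,"tz":1,"roll":0},{"tx":27,"ty":-11,"tz":1,"roll":0},{"tx":27,"ty":-11,"tz":1,"roll":0},{"tx":20,"ty":-11,"tz":1,"roll":0},{"tx":10,"ty":-5,"tz":1,"roll":0},{"tx":0,"ty":0,"tz":0,"roll":0},{"tx":0,"ty":0,"tz":0,"roll":0}]'; python3 - <<'E'
from h import *
go(680,-9,200,120)
o=ctrl.get_obs();p,d=optics.get_image('wrist');cv2.imwrite('pics/w1.png',p[:,:,::-1]);np.savez('pics/w1.npz',p=p,d=d,pos=o['tool_pos'],rot=o['tool_rot'])
K,E=pose('wrist',o);P=cloud(d,K,E).reshape(-1,3)*1000
s=(np.hypot(P[:,0]-680,P[:,1]+9)<45)&(abs(P[:,2]-95)<5);print(rect(P[s]/1000),P[s].mean(0),s.sum())
E
```

```text
t: 2.4
tool_pos: [0.6256, -0.0677, 0.2068]
tool_rot: [3.034, 0.814, -0.002]
contact_force: [-0.5, -0.8, -0.4]
opening: 0.0849
grip_force: 0.0
t 2.4 tcp [625.6 -67.7 206.8] closedir -60.0 q1 -0.23 q6 0.82 F [-0.5 -0.8 -0.4] open 0.0849 grip 0.0
  roll rad 0.001 then shift [ 76.4 -23.6   6.7] | shift without/before roll [ 76.5 -23.5   6.7]
(array([680.5, -10. ]), array([67., 67.]), 13.8) [681.36398811  -8.33051242  95.20783146] 2196
```

View pics/w1.png

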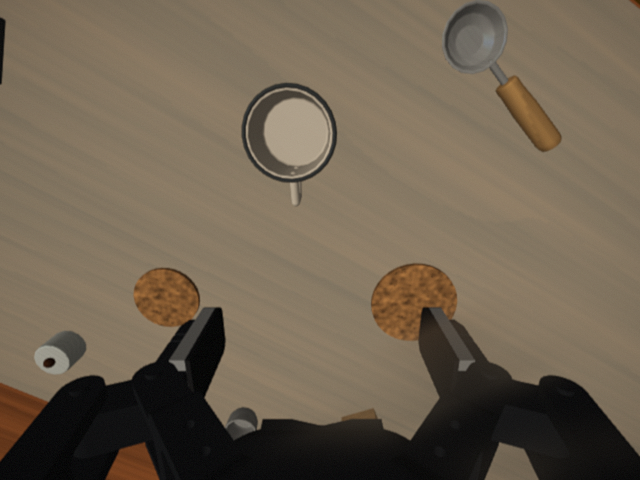

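The wrist view shows the mug at (289,132) with its handle pointing down the picture, along the tool x axis. The mug pad is at (414,300) and the canister pad at (167,297). The mug centre measures (680.5,-10), which agrees with the averaged value.

```bash
python3 -m handwheel '[{"tx":25,"ty":-7.5,"tz":5,"roll":0},{"tx":26,"ty":-7.5,"tz":10,"roll":0},{"tx":25,"ty":-7.5,"tz":10,"roll":0},{"tx":0,"ty":0,"tz":20,"roll":0},{"tx":0,"ty":0,"tz":25,"roll":0},{"tx":0,"ty":0,"tz":25,"roll":0},{"tx":0,"ty":0,"tz":25,"roll":0},{"tx":0,"ty":0,"tz":20,"roll":0},{"tx":0,"ty":0,"tz":12,"roll":0},{"tx":0,"ty":0,"tz":0,"roll":0},{"tx":0,"ty":0,"tz":0,"roll":0}]' && python3 -m handwheel '[{"tx":0,"ty":0,"tz":0,"roll":0},{"tx":0,"ty":0,"tz":0,"roll":0},{"tx":0,"ty":0,"tz":0,"roll":0},{"tx":0,"ty":0,"tz":0,"roll":0},{"tx":0,"ty":0,"tz":0,"roll":0},{"tx":0,"ty":0,"tz":0,"roll":0},{"tx":0,"ty":0,"tz":0,"roll":0},{"tx":0,"ty":0,"tz":0,"roll":0}]' 50 30; python3 -c "
from h import *
go(594.5,-193,140)"
```

```text
t: 3.37
tool_pos: [0.6802, -0.0109, 0.0553]
tool_rot: [-3.035, -0.812, 0.001]
contact_force: [0.9, -0.8, -0.0]
opening: 0.0851
grip_force: 0.0
t: 4.03
tool_pos: [0.6823, -0.0103, 0.058]
tool_rot: [3.033, 0.813, 0.006]
contact_force: [-0.7, -1.0, 6.4]
opening: 0.062
grip_force: 33.8
t 4.03 tcp [682.3 -10.3  58. ] closedir -60.0 q1 -0.12 q6 0.92 F [-0.7 -1.   6.4] open 0.062 grip 33.8
  roll rad 0.0 then shift [-167.1  114.5  -82.2] | shift without/before roll [-167.1  114.5  -82.2]
```

```bash
python3 -m handwheel '[{"tx":0,"ty":0,"tz":-10,"roll":0},{"tx":0,"ty":0,"tz":-20,"roll":0},{"tx":-17,"ty":11,"tz":-25,"roll":0},{"tx":-25,"ty":17,"tz":-10,"roll":0},{"tx":-25,"ty":17,"tz":0,"roll":0},{"tx":-25,"ty":17,"tz":0,"roll":0},{"tx":-25,"ty":17,"tz":0,"roll":0},{"tx":-25,"ty":17,"tz":0,"roll":0},{"tx":-15,"ty":11,"tz":0,"roll":0},{"tx":-8,"ty":5,"tz":0,"roll":0},{"tx":0,"ty":0,"tz":0,"roll":0},{"tx":0,"ty":0,"tz":0,"roll":0}]'; python3 - <<'E'
from h import *
go(594.5,-193,140)
o=ctrl.get_obs();p,d=optics.get_image('wrist');cv2.imwrite('pics/w2.png',p[:,:,::-1])
K,E=pose('wrist',o);P=cloud(d,K,E).reshape(-1,3)*1000
t=o['tool_pos']*1000
s=(np.hypot(P[:,0]-t[0],P[:,1]-t[1])<45)&(P[:,2]>100)&(d.ravel()>.15)
print(s.sum());
if s.sum(): print(np.percentile(P[s][:,2],[5,50,95,99]));h=np.percentile(P[s][:,2],95);k=s&(abs(P[:,2]-h)<5);print(rect(P[k]/1000))
E
```

```text
t: 5.03
tool_pos: [0.5937, -0.189, 0.1204]
tool_rot: [-3.034, -0.812, -0.0]
contact_force: [-1.5, 0.3, -0.9]
opening: 0.062
grip_force: 33.2
t 5.03 tcp [ 593.7 -189.   120.4] closedir -60.0 q1 -0.43 q6 0.62 F [-1.5  0.3 -0.9] open 0.062 grip 33.2
  roll rad 0.0 then shift [ -1.3   3.8 -19.6] | shift without/before roll [ -1.3   3.8 -19.6]
8966
[102.4632171  120.51674249 138.58380295 140.89622785]
(array([ 577.8, -199.4]), array([24.7, 56.5]), 32.0)
```

View pics/w2.png

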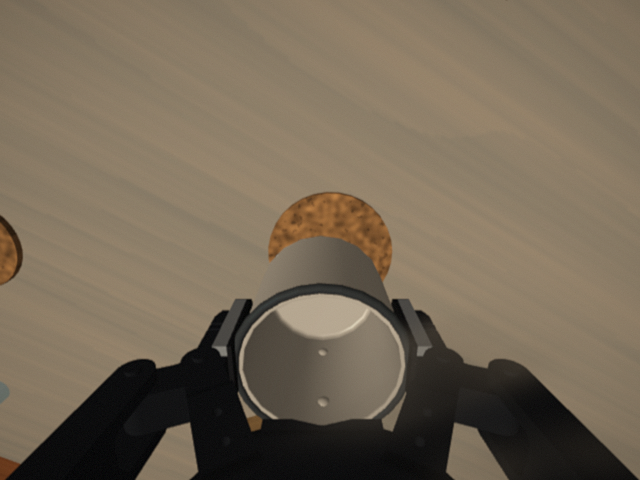

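```bash
python3 - <<'E'
from h import *
o=ctrl.get_obs();K,E=pose('wrist',o);M=R.from_rotvec(o['tool_rot']).as_matrix()
X=plane([(235,357),(410,357),(322,286)],.1584,K,E)
print(X*1000,((X-o['tool_pos'])@M*1000).round(1))
X=plane([(269,248),(391,248),(330,192)],.035,K,E);print(X*1000,((X-o['tool_pos'])@M*1000).round(1))
E
```

```text
[[ 582.64694657 -160.03171328  158.4       ]
 [ 614.07347336 -214.49764914  158.4       ]
 [ 622.69531743 -173.00717243  158.4       ]] [[  4.5 -30.4 -38.1]
 [  4.5  32.5 -38.1]
 [ 32.7   0.9 -38.1]]
[[ 576.94582157 -156.6182007    35.        ]
 [ 619.73910981 -230.7923765    35.        ]
 [ 632.50621357 -173.63902853   35.        ]] [[  1.2 -36.1  85.3]
 [  1.1  49.5  85.3]
 [ 40.8   6.4  85.3]]
```

```bash
python3 - <<'E'
from h import *
from scipy.optimize import least_squares
def fit(p,K,E,seed,r,win=75):
    hsv=cv2.cvtColor(p,cv2.COLOR_RGB2HSV);m=((hsv[...,1]>110)&(hsv[...,0]<25)&(hsv[...,2]>60)).astype(np.uint8)
    m=cv2.morphologyEx(m,cv2.MORPH_CLOSE,np.ones((5,5)));_,L=cv2.connectedComponents(m);l=L[seed[1],seed[0]]
    c=max(cv2.findContours((L==l).astype(np.uint8),0,cv2.CHAIN_APPROX_NONE)[0],key=len)[:,0]
    X=plane(c,.035,K,E)[:,:2]*1000
    f=lambda q:np.hypot(X[:,0]-q[0],X[:,1]-q[1])-r
    s=least_squares(f,X.mean(0),loss='soft_l1',f_scale=1.);return s.x.round(1),np.median(abs(s.fun)).round(2),len(c)
f=np.load('pics/w1.npz');K,E=pose('wrist',dict(tool_pos=f['pos'],tool_rot=f['rot']))
print('w1 mugpad',fit(f['p'],K,E,(395,300),44));print('w1 canpad',fit(f['p'],K,E,(165,295),33))
p=cv2.imread('pics/w2.png')[:,:,::-1];K,E=pose('wrist',ctrl.get_obs());print('w2 mugpad',fit(p,K,E,(330,215),44))
E
```

```text
w1 mugpad (array([ 594.4, -194.5]), np.float64(0.84), 259)
w1 canpad (array([473.3,  26.7]), np.float64(0.45), 177)
w2 mugpad (array([ 593.3, -196.1]), np.float64(0.91), 337)
```

```bash
python3 -m handwheel '[{"tx":-2.3,"ty":4.6,"tz":10,"roll":0},{"tx":0,"ty":0,"tz":20,"roll":0},{"tx":0,"ty":0,"tz":15,"roll":0},{"tx":0,"ty":0,"tz":5,"roll":0},{"tx":0,"ty":0,"tz":0,"roll":0},{"tx":0,"ty":0,"tz":3,"roll":0},{"tx":0,"ty":0,"tz":0,"roll":0}]' && python3 -m handwheel '[{"tx":0,"ty":0,"tz":1.5,"roll":0},{"tx":0,"ty":0,"tz":0,"roll":0}]' && python3 -m handwheel '[{"tx":0,"ty":0,"tz":1.5,"roll":0},{"tx":0,"ty":0,"tz":0,"roll":0}]'
```

```text
t: 5.67
tool_pos: [0.5946, -0.1945, 0.0678]
tool_rot: [3.034, 0.814, 0.001]
contact_force: [-0.4, -0.1, -1.5]
opening: 0.0621
grip_force: 33.2
t: 5.83
tool_pos: [0.5946, -0.1948, 0.0666]
tool_rot: [3.034, 0.813, 0.002]
contact_force: [-0.4, 0.9, -1.2]
opening: 0.0621
grip_force: 33.2
t: 6.0
tool_pos: [0.5941, -0.1947, 0.0646]
tool_rot: [3.034, 0.813, 0.001]
contact_force: [-0.9, -0.2, -1.6]
opening: 0.0623
grip_force: 33.2
```

```bash
for i in 1 2 3; do echo; done; python3 -m handwheel '[{"tx":0,"ty":0,"tz":1,"roll":0},{"tx":0,"ty":0,"tz":0,"roll":0}]' | grep -E 'pos|force'; python3 -m handwheel '[{"tx":0,"ty":0,"tz":1,"roll":0},{"tx":0,"ty":0,"tz":0,"roll":0}]'| grep -E 'pos|force'; python3 -m handwheel '[{"tx":0,"ty":0,"tz":1,"roll":0},{"tx":0,"ty":0,"tz":0,"roll":0}]'| grep -E 'pos|force'
```

```text
tool_pos: [0.5939, -0.1946, 0.0632]
contact_force: [-0.2, -0.4, -1.4]
grip_force: 33.2
tool_pos: [0.5941, -0.1947, 0.0631]
contact_force: [-2.6, 0.7, 3.8]
grip_force: 33.6
tool_pos: [0.5942, -0.1947, 0.0631]
contact_force: [-5.3, 2.0, 8.1]
grip_force: 34.1
```

```bash
python3 -m handwheel '[{"tx":0,"ty":0,"tz":-1.5,"roll":0},{"tx":0,"ty":0,"tz":0,"roll":0}]' | grep force; python3 -m handwheel '[{"tx":0,"ty":0,"tz":0,"roll":0},{"tx":0,"ty":0,"tz":0,"roll":0},{"tx":0,"ty":0,"tz":0,"roll":0},{"tx":0,"ty":0,"tz":0,"roll":0},{"tx":0,"ty":0,"tz":-10,"roll":0},{"tx":0,"ty":0,"tz":-25,"roll":0},{"tx":0,"ty":0,"tz":-35,"roll":0},{"tx":0,"ty":0,"tz":-35,"roll":0},{"tx":0,"ty":0,"tz":-30,"roll":0},{"tx":0,"ty":0,"tz":0,"roll":0},{"tx":0,"ty":0,"tz":0,"roll":0}]' 85; python3 - <<'E'
from h import *
go(536,-426,190)
for n,c in(('scene',(596,-191)),('side',(592.6,-195))):
    p,d=optics.get_image(n);cv2.imwrite(f'pics/{n}1.png',p[:,:,::-1]);np.savez(f'pics/{n}1.npz',p=p,d=d)
    K,E=pose(n);P=cloud(d,K,E).reshape(-1,3)*1000
    s=(np.hypot(P[:,0]-c[0],P[:,1]-c[1])<45)&(abs(P[:,2]-100)<6);print(n,'mug',rect(P[s]/1000),P[s][:,2].mean(),'pad',c)
E
```

```text
contact_force: [-0.5, 0.2, 1.5]
grip_force: 33.5
t: 7.58
tool_pos: [0.5957, -0.1954, 0.2021]
tool_rot: [3.03, 0.812, 0.008]
contact_force: [-0.1, 0.2, -0.7]
opening: 0.0848
grip_force: 0.0
t 7.58 tcp [ 595.7 -195.4  202.1] closedir -60.0 q1 -0.44 q6 0.61 F [-0.1  0.2 -0.7] open 0.0848 grip 0.0
  roll rad 0.0 then shift [-167.1  169.8   12.4] | shift without/before roll [-167.1  169.8   12.4]
scene mug (array([ 593.9, -194.5]), array([70.4, 65.7]), 77.6) 98.71821922921382 pad (596, -191)
side mug (array([ 591.9, -195.5]), array([66.9, 66.6]), 73.5) 99.40880249681783 pad (592.6, -195)
```

```bash
python3 -m handwheel '[{"tx":-15,"ty":10,"tz":0,"roll":0},{"tx":-24,"ty":18,"tz":0,"roll":0},{"tx":-24,"ty":18,"tz":0,"roll":0},{"tx":-24,"ty":18,"tz":0,"roll":0},{"tx":-24,"ty":18,"tz":0,"roll":0},{"tx":-24,"ty":18,"tz":0,"roll":0},{"tx":-24,"ty":18,"tz":0,"roll":0},{"tx":-24,"ty":18,"tz":0,"roll":0},{"tx":-24,"ty":18,"tz":0,"roll":0},{"tx":-13,"ty":12,"tz":0,"roll":0},{"tx":0,"ty":0,"tz":0,"roll":0},{"tx":0,"ty":0,"tz":0,"roll":0}]' >/dev/null; python3 - <<'E'
from h import *
from scipy.optimize import least_squares
o=ctrl.get_obs();p,d=optics.get_image('wrist');cv2.imwrite('pics/w3.png',p[:,:,::-1]);np.savez('pics/w3.npz',p=p,d=d,pos=o['tool_pos'],rot=o['tool_rot'])
K,E=pose('wrist',o);P=cloud(d,K,E).reshape(-1,3)*1000
s=(np.hypot(P[:,0]-536,P[:,1]+426)<40)&(abs(P[:,2]-101)<6);print(s.sum(),rect(P[s]/1000),P[s].mean(0))
go(536,-426,58)
s=(np.hypot(P[:,0]-594,P[:,1]+194)<45)&(abs(P[:,2]-100)<6);print('mug',s.sum(),rect(P[s]/1000),P[s].mean(0))
s=(np.hypot(P[:,0]-405,P[:,1]+266)<75)&(abs(P[:,2]-65)<6);print('tray',s.sum(),rect(P[s]/1000),P[s].mean(0))
E
```

```text
3209 (array([ 536.5, -428.2]), array([43., 43.]), 28.3) [ 536.90644345 -427.84395759  101.14262351]
t 8.73 tcp [ 486.5 -447.5  196.5] closedir -60.0 q1 -0.86 q6 0.19 F [-1.2 -0.4 -0.4] open 0.0852 grip 0.0
  roll rad 0.0 then shift [ 53.6   6.5 138.5] | shift without/before roll [ 53.6   6.5 138.5]
mug 0 (array([0., 0.]), array([0., 0.]), 0.0) [nan nan nan]
tray 3589 (array([ 405. , -266.4]), array([110.4,  42.9]), 50.3) [ 408.3414884  -263.81381563   63.90677827]<stdin>:7: RuntimeWarning: Mean of empty slice.
  ret = um.true_divide(
```

View pics/w3.png

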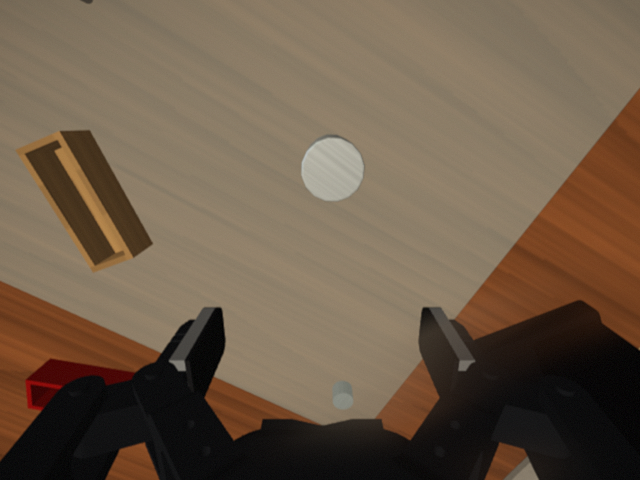

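The wrist view shows the canister lid at (332,168), with the wooden tray at (85,200) and the red look-alike at (80,385). The canister measures (536.5,-427.5).

```bash
python3 -m handwheel '[{"tx":18,"ty":2.5,"tz":5,"roll":0},{"tx":18,"ty":2.5,"tz":10,"roll":0},{"tx":17.3,"ty":2.7,"tz":15,"roll":0},{"tx":0,"ty":0,"tz":25,"roll":0},{"tx":0,"ty":0,"tz":25,"roll":0},{"tx":0,"ty":0,"tz":25,"roll":0},{"tx":0,"ty":0,"tz":20,"roll":0},{"tx":0,"ty":0,"tz":13,"roll":0},{"tx":0,"ty":0,"tz":0,"roll":0},{"tx":0,"ty":0,"tz":0,"roll":0}]' | grep pos && python3 -m handwheel '[{"tx":0,"ty":0,"tz":0,"roll":0},{"tx":0,"ty":0,"tz":0,"roll":0},{"tx":0,"ty":0,"tz":0,"roll":0},{"tx":0,"ty":0,"tz":0,"roll":0},{"tx":0,"ty":0,"tz":0,"roll":0},{"tx":0,"ty":0,"tz":0,"roll":0},{"tx":0,"ty":0,"tz":0,"roll":0},{"tx":0,"ty":0,"tz":0,"roll":0},{"tx":0,"ty":0,"tz":0,"roll":0},{"tx":0,"ty":0,"tz":0,"roll":0}]' 30 30; python3 -c "
from h import *
go(472,28.5,170)"
```

```text
tool_pos: [0.5367, -0.4272, 0.0593]
t: 10.4
tool_pos: [0.5373, -0.4291, 0.0617]
tool_rot: [3.033, 0.813, 0.002]
contact_force: [-0.5, 1.1, 5.4]
opening: 0.0429
grip_force: 30.5
t 10.4 tcp [ 537.3 -429.1   61.7] closedir -60.0 q1 -0.78 q6 0.26 F [-0.5  1.1  5.4] open 0.0429 grip 30.5
  roll rad 0.0 then shift [ 172.4 -428.7 -109.1] | shift without/before roll [ 172.4 -428.7 -109.1]
```

```bash
python3 -m handwheel '[{"tx":0,"ty":0,"tz":-10,"roll":0},{"tx":0,"ty":0,"tz":-25,"roll":0},{"tx":0,"ty":0,"tz":-30,"roll":0},{"tx":4,"ty":-10,"tz":-30,"roll":0},{"tx":8,"ty":-20,"tz":-13,"roll":0},{"tx":10,"ty":-25,"tz":0,"roll":0},{"tx":10,"ty":-25,"tz":0,"roll":0},{"tx":10,"ty":-25,"tz":0,"roll":0},{"tx":10,"ty":-25,"tz":0,"roll":0},{"tx":10,"ty":-25,"tz":0,"roll":0},{"tx":10,"ty":-25,"tz":0,"roll":0},{"tx":10,"ty":-25,"tz":0,"roll":0}]' | grep -E 'pos|grip' && python3 -m handwheel '[{"tx":10,"ty":-25,"tz":0,"roll":0},{"tx":10,"ty":-25,"tz":0,"roll":0},{"tx":10,"ty":-25,"tz":0,"roll":0},{"tx":10,"ty":-25,"tz":0,"roll":0},{"tx":10,"ty":-25,"tz":0,"roll":0},{"tx":10,"ty":-25,"tz":0,"roll":0},{"tx":10,"ty":-25,"tz":0,"roll":0},{"tx":10,"ty":-25,"tz":0,"roll":0},{"tx":6,"ty":-14,"tz":0,"roll":0},{"tx":3,"ty":-6,"tz":0,"roll":0},{"tx":0,"ty":0,"tz":0,"roll":0},{"tx":0,"ty":0,"tz":0,"roll":0}]'; python3 -c "
from h import *
go(472,28.5,70)"
```

```text
tool_pos: [0.5042, -0.2085, 0.1675]
grip_force: 31.0
t: 12.4
tool_pos: [0.472, 0.0248, 0.1678]
tool_rot: [3.034, 0.814, -0.0]
contact_force: [0.6, -0.0, -0.7]
opening: 0.0432
grip_force: 31.1
t 12.4 tcp [472.   24.8 167.8] closedir -60.0 q1 -0.1 q6 0.94 F [ 0.6 -0.  -0.7] open 0.0432 grip 31.1
  roll rad 0.0 then shift [ 1.9 -3.2 97.8] | shift without/before roll [ 1.9 -3.2 97.8]
```

```bash
python3 -m handwheel '[{"tx":1.9,"ty":-3.2,"tz":10,"roll":0},{"tx":0,"ty":0,"tz":25,"roll":0},{"tx":0,"ty":0,"tz":30,"roll":0},{"tx":0,"ty":0,"tz":20,"roll":0},{"tx":0,"ty":0,"tz":10,"roll":0},{"tx":0,"ty":0,"tz":2,"roll":0},{"tx":0,"ty":0,"tz":0,"roll":0},{"tx":0,"ty":0,"tz":0,"roll":0}]' | grep -E 'pos|force'; python3 -m handwheel '[{"tx":0,"ty":0,"tz":1.5,"roll":0},{"tx":0,"ty":0,"tz":0,"roll":0}]' | grep -E 'pos|force'; python3 -m handwheel '[{"tx":0,"ty":0,"tz":1.5,"roll":0},{"tx":0,"ty":0,"tz":0,"roll":0}]'| grep -E 'pos|force'; python3 -m handwheel '[{"tx":0,"ty":0,"tz":1,"roll":0},{"tx":0,"ty":0,"tz":0,"roll":0}]'| grep -E 'pos|force'
```

```text
tool_pos: [0.4732, 0.0285, 0.072]
contact_force: [0.3, -0.2, -1.4]
grip_force: 31.1
tool_pos: [0.4731, 0.0287, 0.0707]
contact_force: [-0.0, 0.0, -1.4]
grip_force: 31.1
tool_pos: [0.4724, 0.0289, 0.0683]
contact_force: [0.1, 0.6, -1.6]
grip_force: 31.1
tool_pos: [0.472, 0.0289, 0.0668]
contact_force: [0.0, -0.4, -0.0]
grip_force: 31.1
```

```bash
python3 -m handwheel '[{"tx":0,"ty":0,"tz":0.7,"roll":0},{"tx":0,"ty":0,"tz":0,"roll":0}]' | grep -E 'pos|force'; python3 -m handwheel '[{"tx":0,"ty":0,"tz":0,"roll":0},{"tx":0,"ty":0,"tz":0,"roll":0},{"tx":0,"ty":0,"tz":0,"roll":0},{"tx":0,"ty":0,"tz":0,"roll":0},{"tx":0,"ty":0,"tz":0,"roll":0},{"tx":0,"ty":0,"tz":-10,"roll":0},{"tx":0,"ty":0,"tz":-25,"roll":0},{"tx":0,"ty":0,"tz":-35,"roll":0},{"tx":0,"ty":0,"tz":-35,"roll":0},{"tx":0,"ty":0,"tz":-25,"roll":0},{"tx":0,"ty":0,"tz":0,"roll":0},{"tx":0,"ty":0,"tz":0,"roll":0}]' 85; python3 -c "
from h import *
go(560,210,195,100.6)"
```

```text
tool_pos: [0.4723, 0.029, 0.0667]
contact_force: [-1.9, 1.7, 4.4]
grip_force: 31.4
t: 14.73
tool_pos: [0.4734, 0.0287, 0.1991]
tool_rot: [3.033, 0.813, 0.008]
contact_force: [0.3, -0.1, -0.1]
opening: 0.0849
grip_force: 0.0
t 14.73 tcp [473.4  28.7 199.1] closedir -60.0 q1 -0.1 q6 0.95 F [ 0.3 -0.1 -0.1] open 0.0849 grip 0.0
  roll rad 0.339 then shift [ 118.4 -162.2    4.5] | shift without/before roll [ 165.6 -113.7    4.5]
```

```bash
python3 -m handwheel '[{"tx":0,"ty":0,"tz":0,"roll":0.113},{"tx":0,"ty":0,"tz":0,"roll":0.113},{"tx":0,"ty":0,"tz":0,"roll":0.113},{"tx":17,"ty":-28,"tz":0,"roll":0},{"tx":18,"ty":-28,"tz":0,"roll":0},{"tx":18,"ty":-28,"tz":0,"roll":0},{"tx":18,"ty":-28,"tz":0,"roll":0},{"tx":18,"ty":-28,"tz":0,"roll":0},{"tx":18,"ty":-28,"tz":0,"roll":0},{"tx":13,"ty":-24,"tz":0,"roll":0},{"tx":0,"ty":0,"tz":0,"roll":0},{"tx":0,"ty":0,"tz":0,"roll":0}]' >/dev/null; python3 - <<'E'
from h import *
o=ctrl.get_obs();p,d=optics.get_image('wrist');cv2.imwrite('pics/w4.png',p[:,:,::-1]);np.savez('pics/w4.npz',p=p,d=d,pos=o['tool_pos'],rot=o['tool_rot'])
K,E=pose('wrist',o);P=cloud(d,K,E).reshape(-1,3)*1000
s=(np.hypot(P[:,0]-610,P[:,1]-254)<50)&(abs(P[:,2]-98)<5);print(s.sum(),rect(P[s]/1000),P[s].mean(0))
go(610,254,58,100.6)
E
```

```text
5889 (array([610.1, 253.8]), array([52.1, 52.1]), 9.7) [611.30491369 253.96498296  98.1114518 ]
t 15.78 tcp [553.7 239.5 194.2] closedir -79.4 q1 0.29 q6 1.67 F [ 0.2 -0.  -0.5] open 0.0848 grip 0.0
  roll rad 0.001 then shift [ 58.5  -4.  136. ] | shift without/before roll [ 58.5  -4.  136. ]
```

View pics/w4.png

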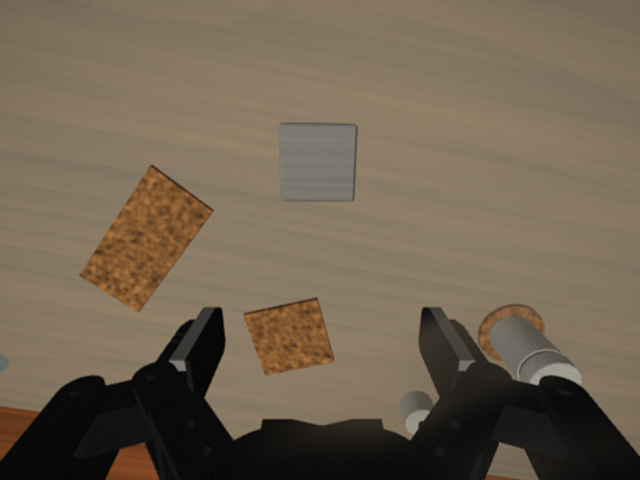

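The wrist view shows the tin lid at (318,162), the tin pad at (289,337), the tray pad at (147,238) and the canister standing on its pad at (520,335). The tin measures (610.1,253.8) at 9.7°.

```bash
python3 -m handwheel '[{"tx":20,"ty":-1.5,"tz":5,"roll":0.015},{"tx":20,"ty":-1.5,"tz":10,"roll":0},{"tx":18.5,"ty":-1,"tz":15,"roll":0},{"tx":0,"ty":0,"tz":25,"roll":0},{"tx":0,"ty":0,"tz":25,"roll":0},{"tx":0,"ty":0,"tz":25,"roll":0},{"tx":0,"ty":0,"tz":20,"roll":0},{"tx":0,"ty":0,"tz":11,"roll":0},{"tx":0,"ty":0,"tz":0,"roll":0},{"tx":0,"ty":0,"tz":0,"roll":0}]' | grep pos && python3 -m handwheel '[{"tx":0,"ty":0,"tz":0,"roll":0},{"tx":0,"ty":0,"tz":0,"roll":0},{"tx":0,"ty":0,"tz":0,"roll":0},{"tx":0,"ty":0,"tz":0,"roll":0},{"tx":0,"ty":0,"tz":0,"roll":0},{"tx":0,"ty":0,"tz":0,"roll":0},{"tx":0,"ty":0,"tz":0,"roll":0},{"tx":0,"ty":0,"tz":0,"roll":0},{"tx":0,"ty":0,"tz":0,"roll":0},{"tx":0,"ty":0,"tz":0,"roll":0}]' 40 35; python3 - <<'E'
from h import *
f=np.load('pics/w4.npz');p=f['p'];K,E=pose('wrist',dict(tool_pos=f['pos'],tool_rot=f['rot']))
hsv=cv2.cvtColor(p,cv2.COLOR_RGB2HSV);m=((hsv[...,1]>110)&(hsv[...,0]<25)&(hsv[...,2]>60)).astype(np.uint8)
m=cv2.morphologyEx(m,cv2.MORPH_OPEN,np.ones((3,3)))
m=cv2.morphologyEx(m,cv2.MORPH_CLOSE,np.ones((7,7)));_,L=cv2.connectedComponents(m)
for u,v in((289,337),(147,238)): print(rect(plane(np.argwhere(L==L[v,u])[:,::-1],.035,K,E)))
go(424,251,170,114.3)
E
```

```text
tool_pos: [0.6112, 0.2529, 0.0598]
t: 17.45
tool_pos: [0.613, 0.2542, 0.0623]
tool_rot: [-3.13, -0.267, -0.005]
contact_force: [-0.5, 0.2, 5.9]
opening: 0.0518
grip_force: 38.1
(array([425.9, 249.3]), array([77.9, 76.2]), 24.2)
(array([502. , 397.8]), array([ 64.2, 135.2]), 61.3)
t 17.45 tcp [613.  254.2  62.3] closedir -80.3 q1 0.28 q6 1.68 F [-0.5  0.2  5.9] open 0.0518 grip 38.1
  roll rad -0.254 then shift [-173.2  -74.8 -108.3] | shift without/before roll [-186.5  -28.9 -108.3]
```

```bash
python3 -m handwheel '[{"tx":0,"ty":0,"tz":-10,"roll":0},{"tx":0,"ty":0,"tz":-25,"roll":0},{"tx":0,"ty":0,"tz":-30,"roll":-0.085},{"tx":0,"ty":0,"tz":-10,"roll":-0.085},{"tx":0,"ty":0,"tz":0,"roll":-0.084},{"tx":-20,"ty":-8,"tz":0,"roll":0},{"tx":-30,"ty":-13,"tz":0,"roll":0},{"tx":-30,"ty":-13,"tz":0,"roll":0},{"tx":-30,"ty":-13,"tz":0,"roll":0},{"tx":-30,"ty":-13,"tz":0,"roll":0},{"tx":-20,"ty":-9,"tz":0,"roll":0},{"tx":-13,"ty":-5,"tz":0,"roll":0}]' | grep -E 'pos|grip'; python3 -m handwheel '[{"tx":0,"ty":0,"tz":0,"roll":0},{"tx":0,"ty":0,"tz":0,"roll":0},{"tx":0,"ty":0,"tz":0,"roll":0}]'; python3 - <<'E'
from h import *
go(424.7,250.3,70,114.3)
o=ctrl.get_obs();p,d=optics.get_image('wrist');cv2.imwrite('pics/w5.png',p[:,:,::-1])
K,E=pose('wrist',o);P=cloud(d,K,E).reshape(-1,3);M=R.from_rotvec(o['tool_rot']).as_matrix()
Q=(P-o['tool_pos'])@M*1000
s=(abs(Q[:,0])<40)&(abs(Q[:,1])<40)&(abs(Q[:,2]+38)<6);print(s.sum(),rect(Q[s]/1000),Q[s].mean(0),np.percentile(Q[s],[1,99],axis=0))
E
```

```text
tool_pos: [0.4204, 0.2498, 0.1343]
grip_force: 37.4
t: 18.7
tool_pos: [0.4242, 0.2501, 0.1355]
tool_rot: [-3.071, -0.661, -0.001]
contact_force: [-0.2, 0.0, -0.6]
opening: 0.0515
grip_force: 37.4
t 18.7 tcp [424.2 250.1 135.5] closedir -65.7 q1 0.38 q6 1.53 F [-0.2  0.  -0.6] open 0.0515 grip 37.4
  roll rad -0.0 then shift [ 0.5  0.  65.5] | shift without/before roll [ 0.5  0.  65.5]
17970 (array([-2.2,  0.6]), array([52.7, 78.7]), 0.2) [  1.53480291   0.57000653 -35.97630946] [[-26.11488141 -30.17325493 -42.18280642]
 [ 23.44907064  31.34259941 -32.63175691]]
```

View pics/w5.png

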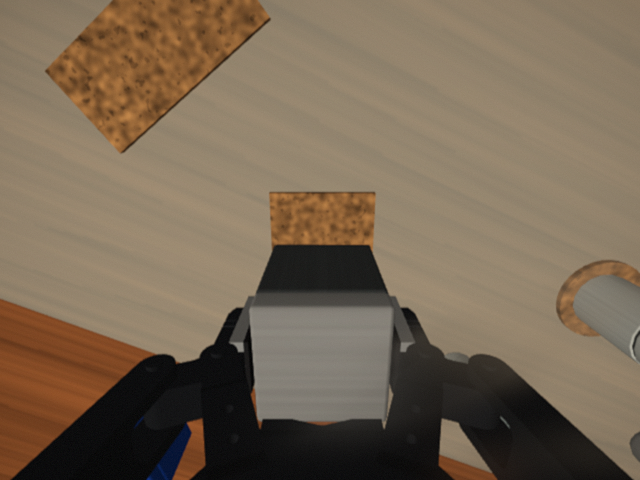

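```bash
python3 - <<'E'
from h import *
o=ctrl.get_obs();K,E=pose('wrist',o);M=R.from_rotvec(o['tool_rot']).as_matrix()
X=plane([(270,192),(375,192)],.035,K,E);print(((X-o['tool_pos'])@M*1000).round(1))
E
```

```text
[[ 38.1 -35.9 100.4]
 [ 38.   38.6 100.4]]
```

```bash
python3 -m handwheel '[{"tx":2,"ty":0.6,"tz":10,"roll":0},{"tx":0,"ty":0,"tz":20,"roll":0},{"tx":0,"ty":0,"tz":20,"roll":0},{"tx":0,"ty":0,"tz":10,"roll":0},{"tx":0,"ty":0,"tz":4,"roll":0},{"tx":0,"ty":0,"tz":1,"roll":0},{"tx":0,"ty":0,"tz":0,"roll":0},{"tx":0,"ty":0,"tz":0,"roll":0}]' | grep -E 'pos|force'; python3 -m handwheel '[{"tx":0,"ty":0,"tz":1,"roll":0},{"tx":0,"ty":0,"tz":0,"roll":0},{"tx":0,"ty":0,"tz":0,"roll":0}]' | grep -E 'pos|force'; python3 -m handwheel '[{"tx":0,"ty":0,"tz":1,"roll":0},{"tx":0,"ty":0,"tz":0,"roll":0}]'| grep -E 'pos|force'; python3 -m handwheel '[{"tx":0,"ty":0,"tz":1,"roll":0},{"tx":0,"ty":0,"tz":0,"roll":0}]'| grep -E 'pos|force'
```

```text
tool_pos: [0.4266, 0.2507, 0.0712]
contact_force: [0.1, 0.7, -2.0]
grip_force: 37.4
tool_pos: [0.426, 0.2505, 0.0698]
contact_force: [0.5, -0.8, -1.8]
grip_force: 37.4
tool_pos: [0.4256, 0.2504, 0.0682]
contact_force: [-0.2, -0.7, -1.7]
grip_force: 37.4
tool_pos: [0.4258, 0.2505, 0.0673]
contact_force: [0.0, -1.0, 1.3]
grip_force: 37.6
```

```bash
python3 -m handwheel '[{"tx":0,"ty":0,"tz":0,"roll":0},{"tx":0,"ty":0,"tz":0,"roll":0},{"tx":0,"ty":0,"tz":0,"roll":0},{"tx":0,"ty":0,"tz":0,"roll":0},{"tx":0,"ty":0,"tz":0,"roll":0},{"tx":0,"ty":0,"tz":-10,"roll":0},{"tx":0,"ty":0,"tz":-25,"roll":0},{"tx":0,"ty":0,"tz":-35,"roll":0},{"tx":0,"ty":0,"tz":-35,"roll":0},{"tx":0,"ty":0,"tz":-25,"roll":0},{"tx":0,"ty":0,"tz":0,"roll":0},{"tx":0,"ty":0,"tz":0,"roll":0}]' 85; python3 -c "
from h import *
go(370,-309,197,140.3)"
```

```text
t: 21.0
tool_pos: [0.4269, 0.2509, 0.2002]
tool_rot: [-3.07, -0.661, -0.008]
contact_force: [-0.5, 0.8, -0.3]
opening: 0.0851
grip_force: 0.0
t 21.0 tcp [426.9 250.9 200.2] closedir -65.7 q1 0.38 q6 1.53 F [-0.5  0.8 -0.3] open 0.0851 grip 0.0
  roll rad -0.454 then shift [-467.1  313.9    1.8] | shift without/before roll [-282.1  487.     1.8]
```

```bash
python3 -m handwheel '[{"tx":0,"ty":0,"tz":0,"roll":-0.114},{"tx":0,"ty":0,"tz":0,"roll":-0.114},{"tx":0,"ty":0,"tz":0,"roll":-0.113},{"tx":0,"ty":0,"tz":0,"roll":-0.113},{"tx":-14,"ty":10,"tz":0,"roll":0},{"tx":-23,"ty":15,"tz":0,"roll":0},{"tx":-23,"ty":15,"tz":0,"roll":0},{"tx":-23,"ty":15,"tz":0,"roll":0},{"tx":-23,"ty":15,"tz":0,"roll":0},{"tx":-23,"ty":15,"tz":0,"roll":0},{"tx":-23,"ty":15,"tz":0,"roll":0},{"tx":-23,"ty":15,"tz":0,"roll":0}]' 66 >/dev/null; python3 -m handwheel '[{"tx":-23,"ty":15,"tz":0,"roll":0},{"tx":-23,"ty":15,"tz":0,"roll":0},{"tx":-23,"ty":15,"tz":0,"roll":0},{"tx":-23,"ty":15,"tz":0,"roll":0},{"tx":-23,"ty":16,"tz":0,"roll":0},{"tx":-23,"ty":16,"tz":0,"roll":0},{"tx":-23,"ty":16,"tz":0,"roll":0},{"tx":-23,"ty":16,"tz":0,"roll":0},{"tx":-23,"ty":16,"tz":0,"roll":0},{"tx":-23,"ty":16,"tz":0,"roll":0},{"tx":-23,"ty":16,"tz":0,"roll":0},{"tx":-23,"ty":16,"tz":0,"roll":0}]' >/dev/null;  python3 -m handwheel '[{"tx":-11,"ty":10,"tz":0,"roll":0},{"tx":0,"ty":0,"tz":0,"roll":0},{"tx":0,"ty":0,"tz":0,"roll":0},{"tx":0,"ty":0,"tz":0,"roll":0}]'; python3 - <<'E'
from h import *
o=ctrl.get_obs();p,d=optics.get_image('wrist');cv2.imwrite('pics/w6.png',p[:,:,::-1])
K,E=pose('wrist',o);P=cloud(d,K,E).reshape(-1,3)*1000
s=(np.hypot(P[:,0]-405,P[:,1]+266)<75)&(abs(P[:,2]-65)<5);print(s.sum(),rect(P[s]/1000),P[s].mean(0))
go(405,-266.4,40,140.3)
for n in('scene','side'):
    p,d=optics.get_image(n);cv2.imwrite(f'pics/{n}2.png',p[:,:,::-1]);np.savez(f'pics/{n}2.npz',p=p,d=d)
E
```

```text
t: 23.33
tool_pos: [0.3708, -0.3039, 0.1958]
tool_rot: [-2.841, -1.334, 0.001]
contact_force: [-0.1, 0.1, 1.3]
opening: 0.066
grip_force: 0.0
2499 (array([ 404.5, -266.7]), array([109.5,  40.1]), 50.0) [ 406.92752141 -263.93899416   65.00417243]
t 23.38 tcp [ 371.  -303.8  196.2] closedir -39.7 q1 -0.84 q6 -0.15 F [ 0.4 -0.7 -0.3] open 0.066 grip 0.0
  roll rad 0.001 then shift [ 50.4   2.5 156.2] | shift without/before roll [ 50.4   2.6 156.2]
```

View pics/w6.png

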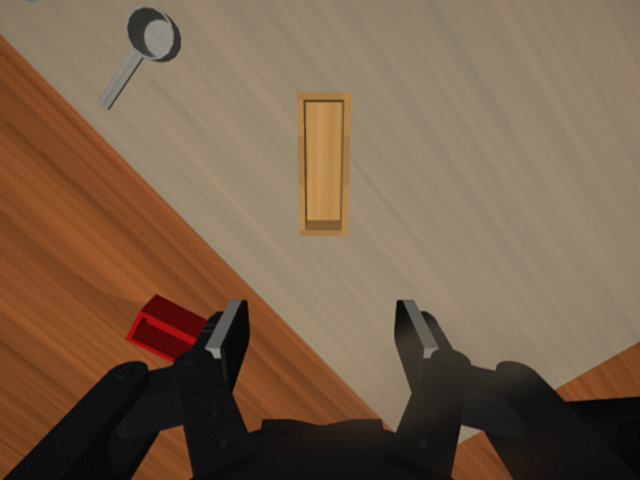

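The wrist view shows the wooden tray at (324,164), lined up with the tool x axis. The red look-alike (165,328) and the scoop (150,40) are clear of the fingers.

```bash
python3 -m handwheel '[{"tx":16,"ty":0.8,"tz":5,"roll":0},{"tx":17,"ty":0.8,"tz":15,"roll":0},{"tx":16,"ty":0.8,"tz":20,"roll":0},{"tx":0,"ty":0,"tz":25,"roll":0},{"tx":0,"ty":0,"tz":25,"roll":0},{"tx":0,"ty":0,"tz":25,"roll":0},{"tx":0,"ty":0,"tz":20,"roll":0},{"tx":0,"ty":0,"tz":14,"roll":0},{"tx":0,"ty":0,"tz":6,"roll":0},{"tx":0,"ty":0,"tz":0,"roll":0},{"tx":0,"ty":0,"tz":0,"roll":0},{"tx":0,"ty":0,"tz":0,"roll":0}]' | grep -E 'pos|contact' && python3 -m handwheel '[{"tx":0,"ty":0,"tz":0,"roll":0},{"tx":0,"ty":0,"tz":0,"roll":0},{"tx":0,"ty":0,"tz":0,"roll":0},{"tx":0,"ty":0,"tz":0,"roll":0},{"tx":0,"ty":0,"tz":0,"roll":0},{"tx":0,"ty":0,"tz":0,"roll":0},{"tx":0,"ty":0,"tz":0,"roll":0},{"tx":0,"ty":0,"tz":0,"roll":0},{"tx":0,"ty":0,"tz":0,"roll":0},{"tx":0,"ty":0,"tz":0,"roll":0}]' 28 35; python3 -m handwheel '[{"tx":0,"ty":0,"tz":-10,"roll":0},{"tx":0,"ty":0,"tz":-25,"roll":0},{"tx":0,"ty":0,"tz":-35,"roll":0},{"tx":0,"ty":0,"tz":-35,"roll":0},{"tx":0,"ty":0,"tz":-20,"roll":0},{"tx":0,"ty":0,"tz":0,"roll":0},{"tx":0,"ty":0,"tz":0,"roll":0}]'; python3 - <<'E'
from h import *
o=ctrl.get_obs();p,d=optics.get_image('wrist');cv2.imwrite('pics/w7.png',p[:,:,::-1])
K,E=pose('wrist',o);P=cloud(d,K,E).reshape(-1,3);M=R.from_rotvec(o['tool_rot']).as_matrix()
Q=(P-o['tool_pos'])@M*1000
s=(abs(Q[:,0])<75)&(abs(Q[:,1])<22)&(abs(Q[:,2]+20)<6);print(s.sum(),rect(Q[s]/1000),np.percentile(Q[s],[1,50,99],axis=0).round(1))
go(501.2,399.2,155,61.4)
E
```

```text
tool_pos: [0.4053, -0.2695, 0.0436]
contact_force: [-0.2, -0.3, -0.1]
t: 25.32
tool_pos: [0.4051, -0.2695, 0.0434]
tool_rot: [2.842, 1.334, 0.001]
contact_force: [0.0, 1.4, 5.8]
opening: 0.0392
grip_force: 38.0
t: 25.9
tool_pos: [0.4049, -0.2693, 0.1685]
tool_rot: [2.841, 1.334, 0.002]
contact_force: [0.2, 0.1, -1.7]
opening: 0.0394
grip_force: 37.2
8547 (array([ 4.1, -0.2]), array([107.1,  43.9]), 1.1) [[-48.3 -19.7 -24.3]
 [ 23.4   0.6 -21.6]
 [ 57.2  20.9 -14.3]]
t 25.95 tcp [ 404.  -268.5  166.4] closedir -39.7 q1 -0.74 q6 -0.05 F [-1.1  0.1 -1.3] open 0.0395 grip 37.2
  roll rad 1.377 then shift [-234.2 -632.8   11.8] | shift without/before roll [ 575.8 -351.7   11.8]
```

View pics/w7.png

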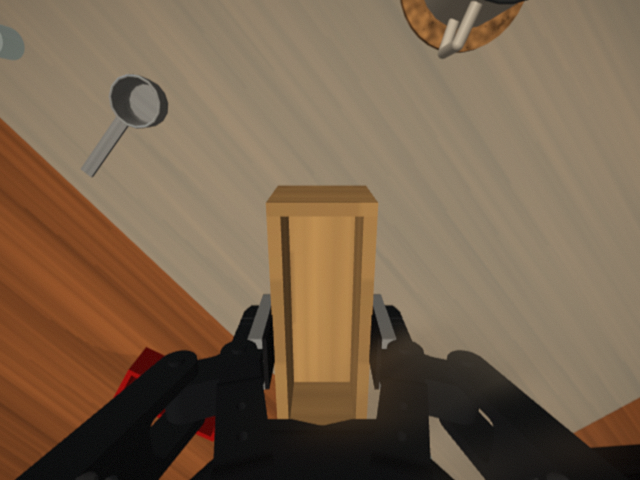

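```bash
python3 -m handwheel '[{"tx":0,"ty":0,"tz":0,"roll":0.115},{"tx":0,"ty":0,"tz":0,"roll":0.115},{"tx":0,"ty":0,"tz":0,"roll":0.115},{"tx":0,"ty":0,"tz":0,"roll":0.115},{"tx":0,"ty":0,"tz":0,"roll":0.115},{"tx":0,"ty":0,"tz":0,"roll":0.115},{"tx":0,"ty":0,"tz":0,"roll":0.115},{"tx":0,"ty":0,"tz":0,"roll":0.115},{"tx":0,"ty":0,"tz":0,"roll":0.115},{"tx":0,"ty":0,"tz":0,"roll":0.115},{"tx":0,"ty":0,"tz":0,"roll":0.115},{"tx":0,"ty":0,"tz":0,"roll":0.112}]' | grep grip; python3 -m handwheel '[{"tx":-5,"ty":-13,"tz":0,"roll":0},{"tx":-10,"ty":-27,"tz":0,"roll":0},{"tx":-10,"ty":-27,"tz":0,"roll":0},{"tx":-10,"ty":-27,"tz":0,"roll":0},{"tx":-10,"ty":-27,"tz":0,"roll":0},{"tx":-10,"ty":-27,"tz":0,"roll":0},{"tx":-10,"ty":-27,"tz":0,"roll":0},{"tx":-10,"ty":-27,"tz":0,"roll":0},{"tx":-10,"ty":-27,"tz":0,"roll":0},{"tx":-10,"ty":-27,"tz":0,"roll":0},{"tx":-10,"ty":-27,"tz":0,"roll":0},{"tx":-10,"ty":-27,"tz":0,"roll":0}]' | grep pos; python3 -m handwheel '[{"tx":-10,"ty":-27,"tz":0,"roll":0},{"tx":-10,"ty":-27,"tz":0,"roll":0},{"tx":-10,"ty":-27,"tz":0,"roll":0},{"tx":-10,"ty":-27,"tz":0,"roll":0},{"tx":-10,"ty":-27,"tz":0,"roll":0},{"tx":-10,"ty":-27,"tz":0,"roll":0},{"tx":-10,"ty":-27,"tz":0,"roll":0},{"tx":-10,"ty":-27,"tz":0,"roll":0},{"tx":-10,"ty":-27,"tz":0,"roll":0},{"tx":-10,"ty":-27,"tz":0,"roll":0},{"tx":-10,"ty":-27,"tz":0,"roll":0},{"tx":-10,"ty":-20,"tz":0,"roll":0}]' | grep pos; python3 -m handwheel '[{"tx":-1,"ty":-6,"tz":0,"roll":0},{"tx":0,"ty":0,"tz":0,"roll":0},{"tx":0,"ty":0,"tz":0,"roll":0},{"tx":0,"ty":0,"tz":0,"roll":0}]'; python3 - <<'E'
from h import *
go(499.4,400.2,55,61.4)
o=ctrl.get_obs();p,d=optics.get_image('wrist');cv2.imwrite('pics/w8.png',p[:,:,::-1])
K,E=pose('wrist',o);P=cloud(d,K,E).reshape(-1,3);M=R.from_rotvec(o['tool_rot']).as_matrix()
Q=(P-o['tool_pos'])@M*1000
s=(abs(Q[:,0])<75)&(abs(Q[:,1])<22)&(abs(Q[:,2]+22)<4);print(s.sum(),rect(Q[s]/1000),np.percentile(Q[s],[1,50,99],axis=0).round(1))
E
```

```text
grip_force: 37.2
tool_pos: [0.4501, 0.0605, 0.1649]
tool_pos: [0.4965, 0.3959, 0.1645]
t: 29.28
tool_pos: [0.4996, 0.3987, 0.166]
tool_rot: [3.042, -0.776, -0.002]
contact_force: [-0.6, -0.8, -1.3]
opening: 0.0392
grip_force: 37.1
t 29.28 tcp [499.6 398.7 166. ] closedir -118.6 q1 0.56 q6 2.63 F [-0.6 -0.8 -1.3] open 0.0392 grip 37.1
  roll rad -0.0 then shift [ -0.8  -1.5 111. ] | shift without/before roll [ -0.8  -1.5 111. ]
7518 (array([ 4.9, -0.1]), array([105.8,  43.9]), 0.4) [[-39.5 -20.6 -24.9]
 [ 25.5  -0.5 -21.7]
 [ 57.6  19.4 -18.4]]
```

View pics/w8.png

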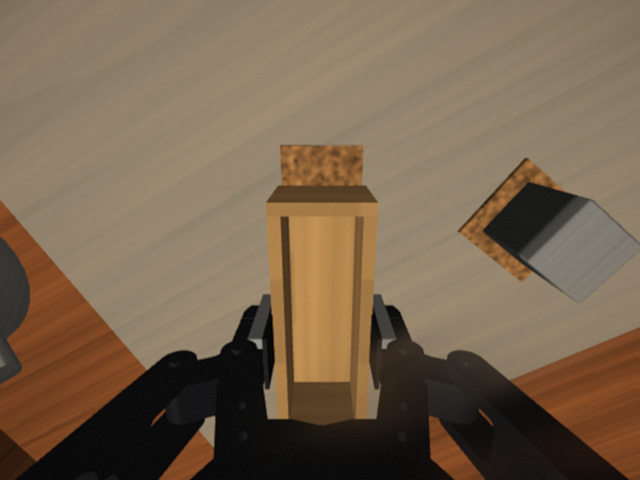

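```bash
python3 - <<'E'
from h import *
o=ctrl.get_obs();K,E=pose('wrist',o);M=R.from_rotvec(o['tool_rot']).as_matrix()
for uv,z in (([(280.5,145),(363,145)],.035),([(267,203),(378,203)],o['tool_pos'][2]+.0226)):
    X=plane(uv,z,K,E);print(((X-o['tool_pos'])@M*1000).round(1))
E
```

```text
[[ 68.5 -32.1 131.4]
 [ 68.5  31.1 131.4]]
[[ 57.5 -19.9 -22.7]
 [ 57.5  19.3 -22.6]]
```

```bash
python3 -m handwheel '[{"tx":-0.9,"ty":-0.8,"tz":10,"roll":0},{"tx":0,"ty":0,"tz":25,"roll":0},{"tx":0,"ty":0,"tz":30,"roll":0},{"tx":0,"ty":0,"tz":25,"roll":0},{"tx":0,"ty":0,"tz":15,"roll":0},{"tx":0,"ty":0,"tz":6,"roll":0},{"tx":0,"ty":0,"tz":2,"roll":0},{"tx":0,"ty":0,"tz":0,"roll":0},{"tx":0,"ty":0,"tz":0,"roll":0}]' | grep -E 'pos|force'; python3 -m handwheel '[{"tx":0,"ty":0,"tz":1.5,"roll":0},{"tx":0,"ty":0,"tz":0,"roll":0}]' | grep -E 'pos|contact'; python3 -m handwheel '[{"tx":0,"ty":0,"tz":1,"roll":0},{"tx":0,"ty":0,"tz":0,"roll":0}]'| grep -E 'pos|contact'; python3 -m handwheel '[{"tx":0,"ty":0,"tz":1,"roll":0},{"tx":0,"ty":0,"tz":0,"roll":0}]'| grep -E 'pos|contact'
```

```text
tool_pos: [0.5011, 0.4017, 0.0561]
contact_force: [-0.0, -0.4, -1.5]
grip_force: 37.1
tool_pos: [0.5007, 0.4015, 0.0541]
contact_force: [-0.3, -0.0, -1.2]
tool_pos: [0.5, 0.4012, 0.0521]
contact_force: [0.7, 0.4, -1.5]
tool_pos: [0.4997, 0.401, 0.0505]
contact_force: [-0.4, -0.2, -0.8]
```

```bash
python3 -m handwheel '[{"tx":0,"ty":0.8,"tz":0.5,"roll":0},{"tx":0,"ty":0,"tz":0,"roll":0}]' | grep -E 'pos|contact'; python3 -m handwheel '[{"tx":0,"ty":0,"tz":0.7,"roll":0},{"tx":0,"ty":0,"tz":0,"roll":0}]'| grep -E 'pos|contact'; python3 -m handwheel '[{"tx":0,"ty":0,"tz":0.7,"roll":0},{"tx":0,"ty":0,"tz":0,"roll":0}]'| grep -E 'pos|contact'
```

```text
tool_pos: [0.4993, 0.4001, 0.0499]
contact_force: [0.0, -0.5, -1.1]
tool_pos: [0.4993, 0.4002, 0.0492]
contact_force: [0.6, -0.0, -1.7]
tool_pos: [0.4994, 0.4003, 0.0486]
contact_force: [-1.0, 0.2, -0.5]
```

Contact is just starting. I'll press 0.6 mm more, open, lift, back away and check from above.

```bash
python3 -m handwheel '[{"tx":0,"ty":0,"tz":0.6,"roll":0},{"tx":0,"ty":0,"tz":0,"roll":0}]'| grep -E 'pos|contact'; python3 -m handwheel '[{"tx":0,"ty":0,"tz":0,"roll":0},{"tx":0,"ty":0,"tz":0,"roll":0},{"tx":0,"ty":0,"tz":0,"roll":0},{"tx":0,"ty":0,"tz":0,"roll":0},{"tx":0,"ty":0,"tz":0,"roll":0},{"tx":0,"ty":0,"tz":-10,"roll":0},{"tx":0,"ty":0,"tz":-25,"roll":0},{"tx":0,"ty":0,"tz":-35,"roll":0},{"tx":0,"ty":0,"tz":-35,"roll":0},{"tx":0,"ty":0,"tz":-35,"roll":0},{"tx":-20,"ty":0,"tz":-10,"roll":0},{"tx":-30,"ty":0,"tz":0,"roll":0}]' 65;  python3 -m handwheel '[{"tx":-10,"ty":0,"tz":0,"roll":0},{"tx":0,"ty":0,"tz":0,"roll":0},{"tx":0,"ty":0,"tz":0,"roll":0}]' | grep pos; cat > chk.py <<'E'
from h import *
from scipy.optimize import least_squares
tg=dict(mug=(594,-194.3,100,32,38),can=(472,28.5,106,22,26),tin=(424.7,250.3,103,0,42),tray=(501.2,399.2,70,0,65))
for n in('scene','side'):
    p,d=optics.get_image(n);cv2.imwrite(f'pics/{n}3.png',p[:,:,::-1]);np.savez(f'pics/{n}3.npz',p=p,d=d)
    K,E=pose(n);P=cloud(d,K,E).reshape(-1,3)*1000
    b=np.array([1.9,1.8])*(1 if n=='scene' else -1)
    for k,(x,y,z,r,w) in tg.items():
        Q=P[(np.hypot(P[:,0]-x-b[0],P[:,1]-y-b[1])<w)&(abs(P[:,2]-z)<5)]
        c,s,a=rect(Q/1000);print(n,k,'bias-corr centre',(c-b).round(1),s,a,'target',(x,y),'ztop',Q[:,2].mean().round(1))
E
python3 chk.py; python3 - <<'E'
from h import *
o=ctrl.get_obs();p,d=optics.get_image('wrist');cv2.imwrite('pics/w9.png',p[:,:,::-1])
E
```

```text
tool_pos: [0.4995, 0.4003, 0.0484]
contact_force: [-0.3, -1.0, 1.3]
t: 32.25
tool_pos: [0.4591, 0.4252, 0.2053]
tool_rot: [-3.035, 0.779, -0.012]
contact_force: [-0.1, 0.8, -0.7]
opening: 0.0651
grip_force: 0.0
tool_pos: [0.4465, 0.4289, 0.1979]
scene mug bias-corr centre [ 592.8 -195.5] [68.8 64.5] 49.8 target (594, -194.3) ztop 99.0
scene can bias-corr centre [471.2  29.9] [44.3 43. ] 52.2 target (472, 28.5) ztop 105.5
scene tin bias-corr centre [422.5 248.5] [56.6 52. ] 24.3 target (424.7, 250.3) ztop 102.7
scene tray bias-corr centre [500.4 399.1] [ 44.  112.1] 61.2 target (501.2, 399.2) ztop 69.3
side mug bias-corr centre [1.9 1.8] [0. 0.] 0.0 target (594, -194.3) ztop nan
side can bias-corr centre [473.4  30.3] [42.5 44.5] 70.2 target (472, 28.5) ztop 106.1
side tin bias-corr centre [423.3 251.4] [52.9 54.9] 23.1 target (424.7, 250.3) ztop 103.1
side tray bias-corr centre [503.  400.4] [ 40.1 113.5] 61.3 target (501.2, 399.2) ztop 69.8chk.py:10: RuntimeWarning: Mean of empty slice.
  c,s,a=rect(Q/1000);print(n,k,'bias-corr centre',(c-b).round(1),s,a,'target',(x,y),'ztop',Q[:,2].mean().round(1))
  ret = ret.dtype.type(ret / rcount)
```

View pics/w9.png

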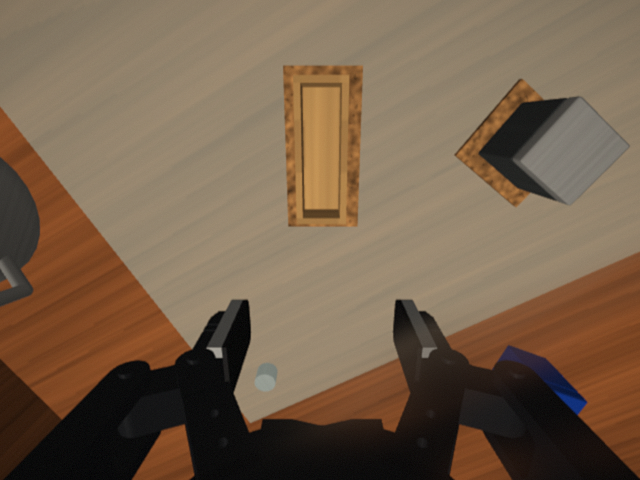

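View pics/scene3.png

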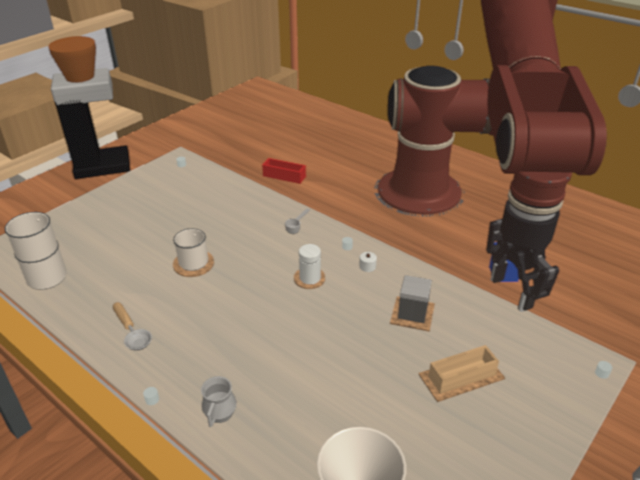

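The wrist view shows the tray square and centred on its pad at (323,147). In the scene view all four stand upright on their pads: mug (193,250), canister (310,266), tin (414,300) and tray (462,373). The sugar tin (368,261) and scoop (296,222) haven't moved, and every centre I could measure is within about 3 mm of its pad's.

```bash
python3 -c "
from station import ctrl
print(ctrl.finish_job())"
```

```text
the job is handed in; nothing more can be done
None
```

The mug, canister, tea tin and spoon tray are upright on their matching pads, within about 3 mm of centre, with the tin and tray square; the sugar tin and scoop were left alone, and I handed the job in at about 33 s of the 112 s allowed.

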